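Seat the trimming chuck and hold the wheel's speed lever level

TASK

Fit the wooden trimming chuck into the square socket on the potter's wheel, cork face up, fully home so that its foot is flush with the socket plate, and let go of it. Then, and not before, press the sprung speed lever on the console half-way down, until the lever lies level and its rubber pad is flush with the tops of the console's side cheeks, and finish the program while still holding it there; it springs up if let go. Leave the teapot, bowl, cup and wooden rib where they are.

Things in the scene. Friction and masses are not known exactly. Their poses are not given: they have to be found in the camera images.
- chuck: trimming chuck of pale wood, loose, about 0.2 kg: a square foot 76 x 76 mm and 12 mm thick, and on its centre an upright round neck 44 mm in diameter that reaches 62 mm above the underside (the top 4 mm is cork). Origin: centre of the underside; z up, x and y along the foot's sides (four-fold symmetric). It starts standing on the bench.
- wheel: fixed potter's wheel (its disc does not turn): a round grey housing 224 mm in diameter, a bare aluminium disc 200 mm in diameter, and on it a dark square steel socket plate, 125 x 125 mm, its top 101 mm above the bench. Origin on the bench below the centre; x and y along the plate's sides, z up.
- socket (a point): centre of the socket's flat floor, 89 mm above the bench: a square recess 81 x 81 mm, 12 mm deep, 2 mm chamfered edges, in the middle of the wheel's plate. x and y along its sides, z up. The chuck's foot fits any of the four ways round with 2.5 mm of play on each side; when home, the chuck's origin is at this point.
- console: fixed speed console, a grey and dark steel box about 165 x 90 mm. Origin on the bench, straight below the middle of the lever's rubber pad when the lever is level; x points from the lever's free end to its hinge, z up. Its two upright side cheeks (8 mm thick, inner faces 58 mm apart) end 68 mm above the bench.
- lever_pad (a point): the middle of the rubber pad's top face, where the lever is to be pressed; moves with the lever. 80 mm from the hinge axis along the lever and 8 mm above it; the pad is 60 mm along the lever, 50 mm wide. z is normal to the pad (straight up when the lever is level), x points to the hinge. About 91 mm above the bench when released, 68 mm when level, 48 mm at the stop.
- lever_hinge (a point): hinge axis of the lever, 60 mm above the bench, in the console's frame 80 mm along x from its origin; the axis runs along the console's y.
- speed_lever (a joint): angle of the sprung lever, rad: 0 released (free end raised by 0.30 rad), growing as it is pressed down, 0.30 level (half speed, the wanted place), 0.55 at its stop. Its spring returns it to 0; pressing straight down on the pad takes about 2.5 N to start, 6 N at level and 10 N at the stop.
- teapot: bystander: dark clay teapot, body 110 mm in diameter, 87 mm high, on the far side; origin at the centre of its underside
- glaze_bowl: bystander: grey-green ceramic bowl, 110 mm in diameter, 65 mm high, on the far side; origin at the centre of its underside
- cup: bystander: small white tea cup, 60 mm in diameter, 45 mm high, on the left; origin at the centre of its underside
- rib: bystander: flat wooden rib, 100 x 50 x 8 mm, lying on the right; origin at the centre of its underside
There are look-alikes about, which are no part of the job. Of the things that look like the chuck, take the one that is farthest from the robot's base at the start.

How it is judged (in metres and radians):
On the way, in this order (a step that is already met when the one before it is completed fails the run):
1. the chuck is fully home in the socket and let go (horizontal distance between chuck and socket below 0.005 m and z of chuck in the frame of socket below 0.002 m and angle between chuck's own z axis and vertical below 0.04 rad and contact force between each of the fingers, the arm and chuck below 0.2 N), for 0.2 s.
2. the robot holds the speed lever level (value of joint speed_lever between 0.21 and 0.39 rad and contact force between any of the fingers, the arm and speed_lever above 1.5 N), for 0.5 s.
At the end, for the whole second after the job is handed in: The chuck sits in the socket (within 5 mm of its centre, underside within 2 mm of the floor, upright) and is not touched; the arm itself holds the lever still at 0.30 rad, give or take 0.09 rad (about 7 mm at the pad), pressing it with at least 1.5 N (all of step 1 and all of step 2 and velocity of joint speed_lever between -0.1 and 0.1 rad/s and contact force between chuck and speed_lever below 0.1 N); the arm keeps its last pose, push and grip.
It fails at once if the speed lever is pressed (past 0.12 rad) while the chuck is not home (value of joint speed_lever above 0.12 rad and not (horizontal distance between chuck and socket below 0.005 m and z of chuck in the frame of socket below 0.002 m and angle between chuck's own z axis and vertical below 0.04 rad)).
It fails at once if the teapot, bowl, cup or rib is moved by more than 30 mm (distance of any of teapot, glaze_bowl, cup, rib from where it was at the start of the episode above 0.03 m).
It also fails if it takes over 54 s, if anything falls off the work surface, if the arm or the gripper's body presses on something with over 40 N, if the wrist force passes 120 N, or if a joint passes its speed limit or range.

ROBOT

A 6-joint arm with a two-finger parallel gripper is mounted at the origin on the work surface. World frame = base frame: x ahead of the robot, y to its left, z up, the work surface at z = 0. Lengths are in mm, angles in rad, forces in N, time in s.
With the tool pointing down it reaches from about 325 to 775 mm from the base axis. Payload 5.5 kg.
Tool frame: the origin (TCP) lies where the fingers leave the gripper's body, on its centre line; the fingertips stand 73 mm ahead of it and the grasp point (between the pads) lies 54 mm ahead of it; z points along the fingers, y is the line along which they close (so a half turn about z gives the same grasp; the last joint's range is limited). The gripper opens to 85 mm and grips with 20 to 120 N. Pads are 22 mm wide; open, the fingers measure 114 mm over their backs; the gripper's body (76 mm by 85 mm) begins 54 mm behind the grasp point. The pads swing forward as they close: fully open they stand 13 mm farther back than shut.
Start: joints at [1.093, 0.091, 1.231, -0, 1.82, -0.057], TCP at [245.101, 547.67, 303.875] pointing down, gripper open.
Joint ranges: [-2.87, 2.87], [-0.86, 2.18], [0.17, 2.46], [-1.51, 4.65], [0.06, 2.69], [-2.65, 2.65]. Speed limits (rad/s): [2.57, 2.57, 3.01, 3.14, 3.14, 3.14].

INTERFACE

Orientations are given as a unit quaternion [x, y, z, w].
In Python, from station import readout, viewer, workorder gives the robot as it stands.
- The arm moves only by the shell command python3 -m creep 'ROWS'. ROWS is JSON, a list of rows, each a list of 7 numbers: the closure, from -1 (fully open) to 1 (shut), so that 0 is half open, then the shift along the world's x, y, z in m, then the turn, a rotation vector about the world's x, y, z in rad. A call has 1 to 5 rows; each row shifts and turns the commanded pose from where the row before left it; what a row does not reach is not made up. A row lasts 1/10 s, in which the tool goes at most 50 mm and 8.59 degrees, less where a joint would pass 70% of its speed; a pose out of reach is approached as far as the arm can. A call is refused whole if a number of a shift passes 0.05 or a number of a turn 0.15, either way. A call with a gripper value outside its range is refused whole. The fingers move at their own pace and stop on an object; the grip force is fixed at half the most. Time passes only in rows, so rows that do not move let the fingers close. It gives the time, the measured TCP pose, the force, the opening and the grip force at its end, in the units of the state.
- readout.get_state(): the state, without advancing time (a new reading comes with each control period).
- viewer.camera(name): name is "side" or "top" or "wrist"; returns a dict with "pixels" (480x640x3 uint8, red, green, blue), "intrinsics" (3x3 intrinsics, pixels), "D" ([k1, k2, p1, p2, k3] as OpenCV has them; the pictures are not rectified), "position" and "rotation" of the camera in the world; the wrist camera has in their place "T_tool_cam" (4x4, takes a point from camera to tool coordinates, whose origin is the TCP and whose axes are the flange's). Camera axes: x right, y down, z forward; pixel columns grow to the right and rows downward; lengths in mm; the calibration is good to about 2 mm. A picture is of the moment at which its call begins: read the wrist's pose just before it. There is no depth.
- workorder.hand_in(): hands the job in; it is judged then, once.
The state is a dict: "time_s": time; "qpos": joint angles; "qvel": joint speeds; "joint_torque": joint torques, N m; "tool_pos": TCP position; "tool_rot": TCP orientation; "ft_force": force on the tool from outside, world axes, zero at the start; "torque": the same for the moment, N m; "gripper_width": finger opening in mm; "grasp_force": force on a finger pad.
Only numpy, scipy, OpenCV 4.12 (cv2) and the standard library are available. Lean on these libraries where they do the work, as an engineer would, in place of code of your own. Each camera call takes 0.05 s, during which the arm holds its last target. There are 200 camera calls.

## Working session

There is one attempt and no reset: what is moved stays moved. The work goes in short steps, Python scripts to look and compute and a shell command to move; the robot and the scene stay as the last step left them, time stands still between calls to the robot, and variables do not carry over. Pictures are saved under pics/ and viewed, at most 10 in all, crops included, and the job is handed in when it is done.

```bash
mkdir -p pics; ls; python3 - <<'E'
from station import readout, viewer
import cv2, pickle
s=readout.get_state();print(s)
for n in("side","top"):
    c=viewer.camera(n);pickle.dump(c,open(f"pics/{n}0.pkl","wb"))
    cv2.imwrite(f"pics/{n}0.png",c["pixels"][...,::-1]);print(n,c["intrinsics"],c["D"],c["position"],c["rotation"])
E
```

```text
pics
{'time_s': 0.0, 'qpos': array([ 1.09333248e+00,  9.18619580e-02,  1.23190154e+00, -2.59397212e-05,
        1.81980106e+00, -5.67023387e-02]), 'qvel': array([-0.00099899, -0.00036621, -0.00083536,  0.0004533 , -0.00157692,
        0.00067898]), 'joint_torque': array([-5.53855698e-04, -4.58735275e+01, -4.18027174e+01, -5.60234696e-05,
        1.18454950e-02, -7.80617682e-06]), 'tool_pos': array([245.01567205, 547.53375274, 302.74003418]), 'tool_rot': array([ 2.08835286e-01,  9.77950331e-01, -9.54312551e-04, -2.48084162e-04]), 'ft_force': array([-0.05272254, -0.62781462,  0.53575577]), 'torque': array([-0.03136827,  0.00897496,  0.0309801 ]), 'grasp_force': 0.0, 'gripper_width': 85.20610819392654}
side [[563.45411021   0.         321.07475632]
 [  0.         563.45411021 243.07133502]
 [  0.           0.           1.        ]] [-0.09610835  0.          0.          0.          0.        ] [-342.58083668 -992.90196772  799.79770595] [ 0.81133405 -0.28468091  0.16655994 -0.48265063]
top [[575.08908365   0.         318.99632872]
 [  0.         575.08908365 237.85618926]
 [  0.           0.           1.        ]] [-0.04992888  0.          0.          0.          0.        ] [ 301.74398481   11.56314388 1567.7282011 ] [-0.70219844  0.70947635 -0.04227322  0.04211451]
```

View pics/top0.png

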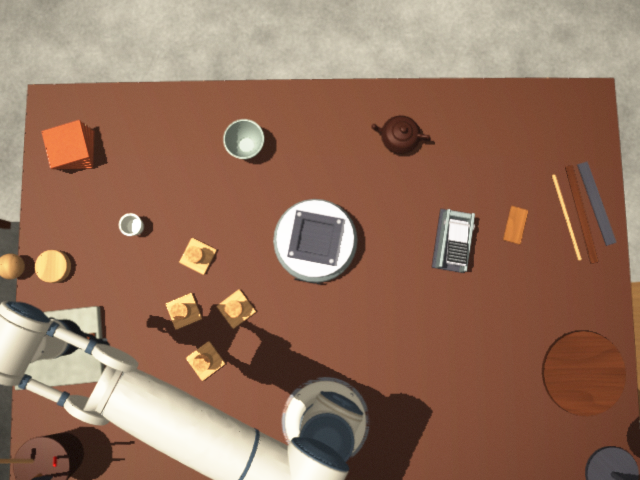

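View pics/side0.png

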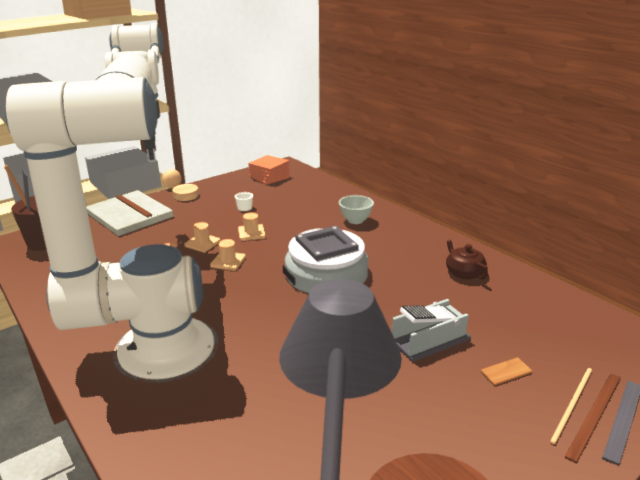

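The top view shows four chuck look-alikes at (198,256), (183,311), (237,309) and (206,361). The base is near (325,420), so the one at (198,256) is farthest. The wheel's plate is at (317,238) and the console at (456,240), with its textured pad at the lower part, about (460,228)–(455,262).

```bash
cat > h.py <<'E'
import numpy as np,cv2,pickle
from scipy.spatial.transform import Rotation as R
def pose(c,s=None):
    if "position" in c: return R.from_quat(c["rotation"]).as_matrix(),np.array(c["position"])
    T=np.array(c["T_tool_cam"]);Rt=R.from_quat(s["tool_rot"]).as_matrix()
    return Rt@T[:3,:3],Rt@T[:3,3]+s["tool_pos"]
def cast(c,px,z,s=None):
    Rc,p=pose(c,s)
    n=cv2.undistortPoints(np.array(px,float).reshape(-1,1,2),c["intrinsics"],np.array(c["D"],float)).reshape(-1,2)
    d=np.c_[n,np.ones(len(n))]@Rc.T
    return p+d*((z-p[2])/d[:,2])[:,None]
def proj(c,P,s=None):
    Rc,p=pose(c,s)
    return cv2.projectPoints((np.array(P,float).reshape(-1,3)-p)@Rc,np.zeros(3),np.zeros(3),c["intrinsics"],np.array(c["D"],float))[0].reshape(-1,2)
def rect(m):
    """largest contour -> min area rect corners"""
    k=max(cv2.findContours(m,cv2.RETR_EXTERNAL,cv2.CHAIN_APPROX_NONE)[0],key=cv2.contourArea)
    return cv2.boxPoints(cv2.minAreaRect(k)),k
def yaw(P):
    e=P[1]-P[0];return np.degrees(np.arctan2(e[1],e[0]))
E
python3 - <<'E'
from h import *
c=pickle.load(open("pics/top0.pkl","rb"));im=c["pixels"];h=cv2.cvtColor(im,cv2.COLOR_RGB2HSV)
def sub(m,x0,y0,x1,y1):
    o=np.zeros_like(m);o[y0:y1,x0:x1]=m[y0:y1,x0:x1];return o
wood=cv2.inRange(h,(10,60,130),(30,255,255))
for b in[(175,230,222,280),(160,285,205,335),(215,285,260,332),(180,338,228,385)]:
    q,k=rect(sub(wood,*b));P=cast(c,q,12);print("chuck",P.mean(0).round(1),np.linalg.norm(P[1]-P[0]).round(1),np.linalg.norm(P[2]-P[1]).round(1),yaw(P).round(1),np.hypot(*P.mean(0)[:2]))
dark=cv2.inRange(h,(0,0,0),(179,255,110))
q,k=rect(sub(dark,282,205,352,272));P=cast(c,q,101);print("plate",P.mean(0),np.linalg.norm(P[1]-P[0]),np.linalg.norm(P[2]-P[1]),yaw(P))
a=im[200:280,425:485];b=im[205:275,280:355];d=im[230:285,170:230]
cv2.imwrite("pics/crop0.png",cv2.hconcat([cv2.resize(x[...,::-1],(int(x.shape[1]*400/x.shape[0]*.5)*2,400),interpolation=cv2.INTER_CUBIC) for x in(a,b)]))
E
```

```text
chuck [442.3 346.8  12. ] 94.3 87.7 -24.8 562.0212742941297
chuck [300.6 381.5  12. ] 85.4 89.8 -63.8 485.6666540729299
chuck [299.5 234.6  12. ] 76.6 92.4 -54.8 380.45691657087025
chuck [160.1 320.9  12. ] 86.8 88.1 -56.8 358.6044315938377
plate [478.97697213  20.33737668 101.        ] 117.31030926470713 118.5119149189248 -11.50852436199239
```

View pics/crop0.png

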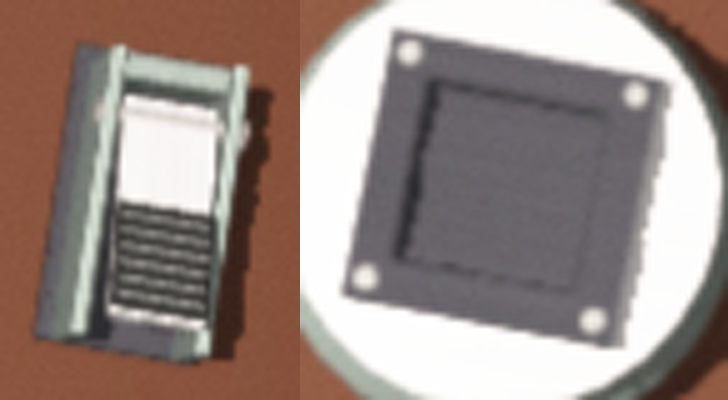

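The console's hinge is at the far end and its pad at the near end. The pad's middle is about (458,252) in the full top picture. The wheel plate is clear. I'll move above the chuck.

```bash
python3 -m creep '[[-1,0.04,-0.04,-0.01,0,0,0],[-1,0.04,-0.04,-0.01,0,0,0],[-1,0.04,-0.04,-0.01,0,0,0],[-1,0.04,-0.04,-0.01,0,0,0],[-1,0.037,-0.04,-0.01,0,0,0]]'; python3 -m creep '[[-1,0,0,0,0,0,0],[-1,0,0,0,0,0,0]]'
python3 - <<'E'
from h import *
from station import readout, viewer
s=readout.get_state();c=viewer.camera("wrist");pickle.dump((c,s),open("pics/w1.pkl","wb"))
print(s["time_s"],s["tool_pos"],c["T_tool_cam"]);im=c["pixels"][...,::-1].copy()
print(proj(c,[[442,347,12],[442,347,62]],s))
cv2.imwrite("pics/w1.png",im)
E
```

```text
time_s: 0.6
tool_pos: [418.7, 370.7, 259.2]
tool_rot: [0.209, 0.978, -0.0, -0.0]
ft_force: [0.9, 0.3, -0.4]
gripper_width: 85.3
grasp_force: 0.0
time_s: 0.8
tool_pos: [418.3, 371.3, 259.2]
tool_rot: [0.21, 0.978, -0.0, -0.001]
ft_force: [0.2, 0.6, 0.6]
gripper_width: 85.2
grasp_force: 0.0
0.8 [418.32850334 371.31031375 259.23410833] [[ 7.30558980e-05 -9.60958431e-01 -2.76692768e-01  6.93540839e+01]
 [ 9.99999086e-01 -3.03333106e-04  1.31751306e-03  7.69968259e-01]
 [-1.35000536e-03 -2.76692612e-01  9.60957531e-01 -7.14128438e+01]
 [ 0.00000000e+00  0.00000000e+00  0.00000000e+00  1.00000000e+00]]
[[307.89869384 248.83855601]
 [305.20629339 270.07336079]]
```

View pics/w1.png

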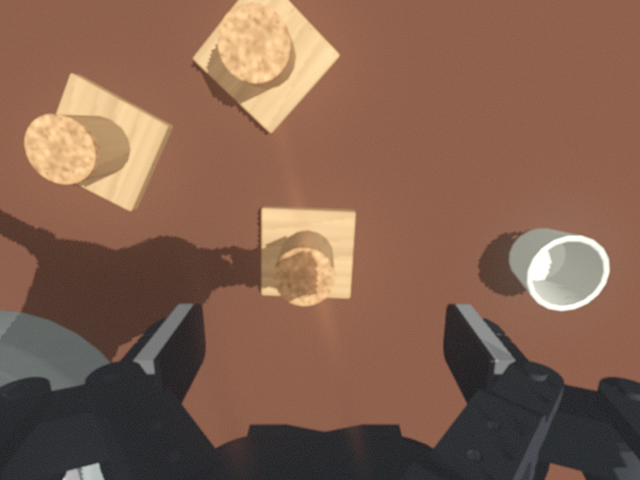

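The wrist view shows the chosen chuck at about (306,252), with its neck top at (305,276). Two look-alikes sit above-left and the cup is on the right. Next I'll measure size, centre and yaw from here.

```bash
python3 - <<'E'
from h import *
c,s=pickle.load(open("pics/w1.pkl","rb"));h=cv2.cvtColor(c["pixels"],cv2.COLOR_RGB2HSV)
L=lambda P:[np.linalg.norm(P[i]-P[i-1]).round(1) for i in range(4)]
print("foot",*[ (P.mean(0).round(1),L(P),yaw(P)) for P in[cast(c,[[261,207],[356,211],[351,298],[261,296]],12,s),cast(c,[[228,-5],[194,60],[270,133],[339,56]],12,s),cast(c,[[72,74],[172,126],[132,210]],12,s)[[0,1,2,2]]]],sep="\n")
for e in([[276,276],[333,276],[305,248],[305,306]],[[219,43],[291,43],[255,3],[255,84]]):
    P=cast(c,e,62,s);print("neck",P.mean(0),np.linalg.norm(P[0]-P[1]),np.linalg.norm(P[2]-P[3]))
q,k=rect(cv2.inRange(h[200:310,250:365],(8,60,110),(30,255,255)));q=q+[250,200];print(q)
E
```

```text
foot
(array([446.2, 344.5,  12. ]), [np.float64(77.8), np.float64(76.7), np.float64(76.4), np.float64(77.3)], np.float64(63.28233153425594))
(array([298.2, 374. ,  12. ]), [np.float64(86.7), np.float64(49.8), np.float64(73.6), np.float64(75.0)], np.float64(-57.9131097990205))
(array([317.4, 251.3,  12. ]), [np.float64(105.1), np.float64(77.1), np.float64(75.7), np.float64(0.0)], np.float64(38.003182386140985))
neck [446.5004284  344.54715782  62.        ] 40.66945984178736 44.32316040931383
neck [296.96929875 381.13335043  62.        ] 43.58589083138949 44.48405263999645
[[250.00001526 200.        ]
 [364.         200.        ]
 [364.         308.99998474]
 [250.00001526 308.99998474]]
```

```bash
python3 -m creep '[[-1,0.014,-0.0135,-0.01,0,0,0],[-1,0.014,-0.0135,-0.03,0,0,0],[-1,0,0,-0.04,0,0,0],[-1,0,0,-0.04,0,0,0],[-1,0,0,-0.02,0,0,0]]'; python3 -m creep '[[-1,0,0,-0.025,0,0,0],[-1,0,0,0,0,0,0],[-1,0,0,0,0,0,0]]'
python3 - <<'E'
from h import *
from station import readout, viewer
s=readout.get_state();c=viewer.camera("wrist");print(s["tool_pos"],s["ft_force"])
cv2.imwrite("pics/w2.png",c["pixels"][...,::-1])
E
```

```text
time_s: 1.35
tool_pos: [443.4, 345.9, 116.0]
tool_rot: [0.208, 0.978, -0.002, -0.002]
ft_force: [0.5, 0.1, 0.7]
gripper_width: 85.6
grasp_force: 0.0
time_s: 1.65
tool_pos: [445.0, 346.4, 95.5]
tool_rot: [0.208, 0.978, -0.0, -0.0]
ft_force: [0.4, -0.0, 0.4]
gripper_width: 85.4
grasp_force: 0.0
[445.00679274 346.40041212  95.47771644] [ 0.37508017 -0.02108041  0.43930448]
```

View pics/w2.png

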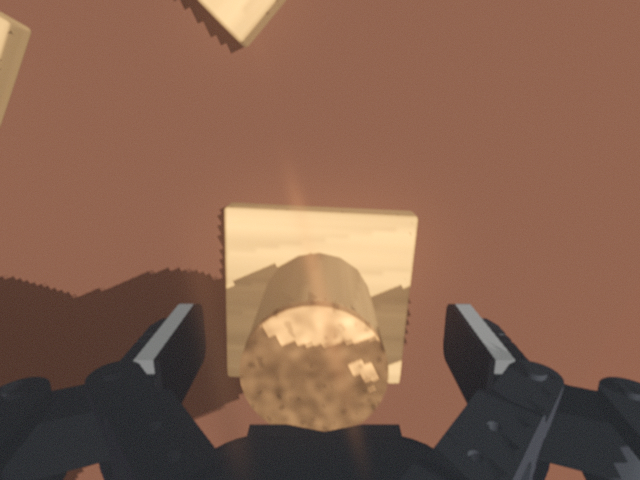

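The neck top at (313,367) sits between the fingers, about 2 mm left of their middle. I'll nudge and close.

```bash
python3 -m creep '[[-1,-0.001,-0.002,0,0,0,0],[-1,0,0,0,0,0,0],[1,0,0,0,0,0,0],[1,0,0,0,0,0,0],[1,0,0,0,0,0,0]]'; python3 -m creep '[[1,0,0,0,0,0,0],[1,0,0,0,0,0,0],[1,0,0,0,0,0,0],[1,0,0,0,0,0,0],[1,0,0,0,0,0,0]]'; python3 -m creep '[[1,0,0,0.02,0,0,0],[1,0,0,0.04,0,0,0],[1,0,0,0.04,0,0,0],[1,0,0,0.04,0,0,0],[1,0,0,0.03,0,0,0]]'
```

```text
time_s: 2.2
tool_pos: [444.8, 343.2, 95.3]
tool_rot: [0.209, 0.978, 0.0, 0.0]
ft_force: [-1.3, -3.2, 5.5]
gripper_width: 44.2
grasp_force: 4.8
time_s: 2.7
tool_pos: [445.0, 343.3, 95.5]
tool_rot: [0.209, 0.978, 0.0, 0.0]
ft_force: [-0.4, -0.5, 4.3]
gripper_width: 42.9
grasp_force: 61.4
time_s: 3.2
tool_pos: [444.7, 343.4, 266.7]
tool_rot: [0.209, 0.978, 0.0, 0.0]
ft_force: [0.5, -0.1, -1.2]
gripper_width: 42.8
grasp_force: 61.4
```

```bash
python3 -m creep '[[1,0.014,-0.036,0.0125,0,0,0.052],[1,0.017,-0.044,0.0125,0,0,0.052],[1,0.017,-0.044,0.0125,0,0,0.052],[1,0.017,-0.044,0.0125,0,0,0.052],[1,0.017,-0.044,0.0125,0,0,0.054]]'; python3 -m creep '[[1,0,0,0,0,0,0],[1,0,0,0,0,0,0],[1,0,0,0,0,0,0]]'
python3 - <<'E'
from h import *
from station import readout, viewer
s=readout.get_state();c=viewer.camera("wrist");pickle.dump((c,s),open("pics/w3.pkl","wb"));print(s["tool_pos"],s["tool_rot"])
cv2.imwrite("pics/w3.png",c["pixels"][...,::-1])
E
```

```text
time_s: 3.7
tool_pos: [527.0, 129.7, 326.6]
tool_rot: [0.078, 0.997, -0.0, -0.001]
ft_force: [0.5, 0.4, -2.7]
gripper_width: 42.8
grasp_force: 61.7
time_s: 4.0
tool_pos: [526.4, 132.1, 326.2]
tool_rot: [0.079, 0.997, 0.0, -0.001]
ft_force: [0.1, 0.7, -2.3]
gripper_width: 43.1
grasp_force: 61.9
[526.41728419 132.06564539 326.15387522] [ 7.91018646e-02  9.96865842e-01  7.03260682e-06 -1.17833647e-03]
```

View pics/w3.png

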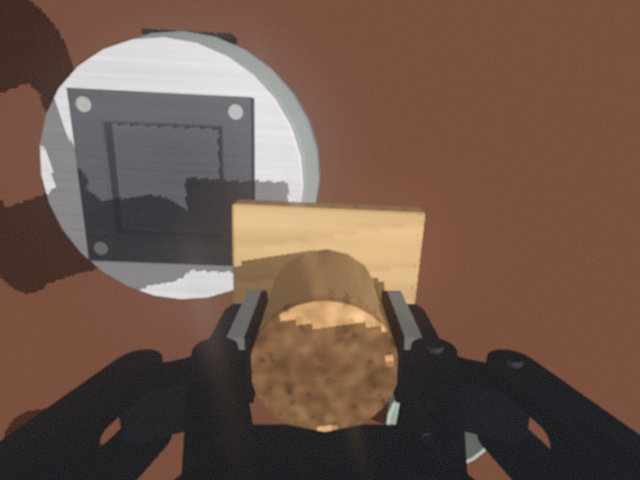

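Held chuck: the foot's visible edge runs (233,203)–(424,211), with the neck top about (325,362). Socket plate screws are at (84,104), (236,112) and (101,248). I'll compute the offset and yaw within this one image.

```bash
python3 - <<'E'
from h import *
c,s=pickle.load(open("pics/w3.pkl","rb"));g=cv2.cvtColor(c["pixels"],cv2.COLOR_RGB2GRAY)
sc=[]
for x,y in[(84,104),(236,112),(101,248)]:
    p=g[y-12:y+13,x-12:x+13];m=(p>(np.median(p)+p[8:17,8:17].max())/2).astype(np.uint8)
    n,l,st,ce=cv2.connectedComponentsWithStats(m);i=l[12,12];print(st[i],ce[i]);sc.append(ce[i]+[x-12,y-12])
S=cast(c,sc,101,s);C=(S[1]+S[2])/2
print("screws",S.round(1),"socket",C,"yaw",yaw(S[[0,1]]),yaw(S[[0,2]]))
P=cast(c,[[68,88],[255,98]],101,s);print("plate edge yaw",yaw(P),np.linalg.norm(P[1]-P[0]))
h=cv2.cvtColor(c["pixels"],cv2.COLOR_RGB2HSV);wood=cv2.inRange(h,(10,90,110),(30,255,255))
# foot back edge: first wood pixel per column
xs=np.arange(245,416);ys=np.array([np.argmax(wood[190:230,x])+190 for x in xs]);k=np.polyfit(xs,ys,1);print("edge fit",k,abs(np.polyval(k,xs)-ys).max())
# bottom edge of rim: z bottom at silhouette; top rim approx
zb=s["tool_pos"][2]-95.5
E=cast(c,[[245,np.polyval(k,245)],[415,np.polyval(k,415)]],zb,s);print("edge yaw",yaw(E))
t=np.radians(yaw(E));u=np.array([np.cos(t),np.sin(t)]);n=np.array([-u[1],u[0]])
F=cast(c,[[233,203],[424,211]],zb,s);print("corners",F,np.linalg.norm(F[1]-F[0]))
d=s["tool_pos"][:2]-F[:,:2].mean(0);n=n if n@d>0 else -n
print("chuck c",F[:,:2].mean(0)+38*n, "tcp",s["tool_pos"])
N=cast(c,[[252,362],[396,362]],zb+62,s);print("neck mid",N.mean(0),np.linalg.norm(N[1]-N[0]))
E
```

```text
[  4   4  15  16 187] [11.03208556 11.67914439]
[  4   4  15  16 180] [11.12222222 11.45      ]
[  5   6  14  13 140] [11.37857143 11.88571429]
screws [[420.4 -19.  101. ]
 [441.3  83.5 101. ]
 [523.  -39.9 101. ]] socket [482.11059836  21.80583234 101.        ] yaw 78.48540749689539 -11.500499436798167
plate edge yaw 78.4168906269773 127.29716033778264
edge fit [-1.01804786e-01  2.29800258e+02] 9.333958928328485
edge yaw 86.78515742474394
corners [[484.41066167 100.75952058 230.65387522]
 [500.52420154 179.77974945 230.65387522]] 80.64640560414537
chuck c [530.40762987 138.13858928] tcp [526.41728419 132.06564539 326.15387522]
neck mid [525.83441848 132.83026794 292.65387522] 42.72179396845304
```

```bash
python3 - <<'E'
from h import *
c,s=pickle.load(open("pics/w3.pkl","rb"))
zb=s["tool_pos"][2]-95.5
F=cast(c,[[233,203],[424,211]],zb+12,s);t=np.radians(yaw(F));n=np.array([np.sin(t),-np.cos(t)])
print(F,np.linalg.norm(F[1]-F[0]),np.degrees(t));C=F[:,:2].mean(0)+38*n
print("chuck",C,"tcp",s["tool_pos"][:2],"need shift",np.array([482.1,21.8])-C)
g=c["pixels"][195:310,225:432,::-1];cv2.imwrite("pics/foot.png",cv2.resize(g,None,fx=3.5,fy=3.5,interpolation=cv2.INTER_CUBIC))
E
```

```text
[[482.53868822 103.82702206 242.65387522]
 [497.49489448 177.17172788 242.65387522]] 74.85408456999939 78.47445482203311
chuck [527.25054869 132.90679213] tcp [526.41728419 132.06564539] need shift [ -45.15054869 -111.10679213]
```

View pics/foot.png

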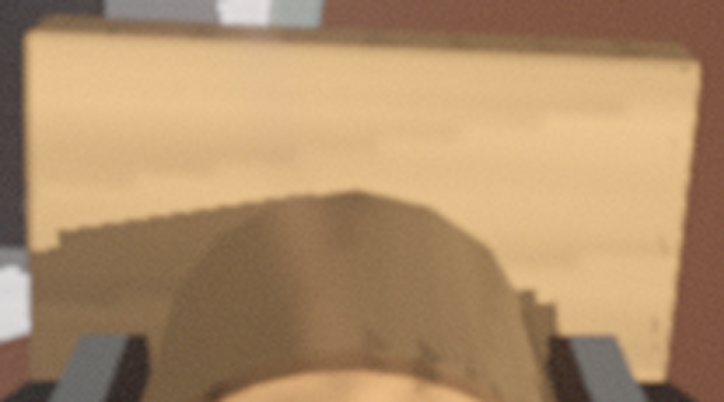

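The crop puts the foot's top-rim corners at (233,204) and (424,213). The yaw already matches the socket, so the shift needed is about (−46, −111) mm.

```bash
python3 -m creep '[[1,-0.015,-0.036,0,0,0,0],[1,-0.015,-0.037,-0.01,0,0,0],[1,-0.016,-0.038,-0.03,0,0,0],[1,0,0,-0.04,0,0,0],[1,0,0,-0.026,0,0,0]]'; python3 -m creep '[[1,0,0,0,0,0,0],[1,0,0,0,0,0,0],[1,0,0,0,0,0,0],[1,0,0,0,0,0,0]]'; cat > shot.py <<'E'
import sys
from h import *
from station import readout, viewer
n=sys.argv[1];s=readout.get_state();c=viewer.camera("wrist");pickle.dump((c,s),open(f"pics/{n}.pkl","wb"));print(s["time_s"],s["tool_pos"],s["tool_rot"],s["ft_force"])
cv2.imwrite(f"pics/{n}.png",c["pixels"][...,::-1])
E
python3 shot.py w4
```

```text
time_s: 4.55
tool_pos: [479.8, 21.4, 219.0]
tool_rot: [0.079, 0.997, 0.0, -0.001]
ft_force: [0.3, 0.9, -3.7]
gripper_width: 42.7
grasp_force: 62.4
time_s: 4.95
tool_pos: [481.8, 21.6, 224.3]
tool_rot: [0.079, 0.997, 0.0, 0.002]
ft_force: [0.3, 0.8, -2.1]
gripper_width: 42.8
grasp_force: 62.3
4.95 [481.81574958  21.55224551 224.32041077] [7.88339092e-02 9.96886328e-01 1.00192982e-04 1.68919056e-03] [ 0.25481104  0.76295113 -2.12060616]
```

View pics/w4.png

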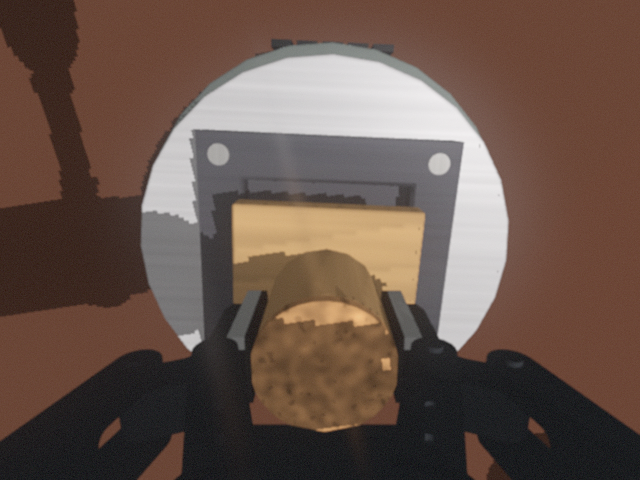

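The chuck hovers over the socket. Screws are at (218,154) and (439,164), the foot rim corners at (233,204) and (424,213), and the socket corners at (243,180) and (413,186). I'll check the lateral offset from here.

```bash
python3 - <<'E'
from h import *
c,s=pickle.load(open("pics/w4.pkl","rb"));t=np.radians(-11.5);u=np.array([[np.cos(t),np.sin(t)],[-np.sin(t),np.cos(t)]])
zb=s["tool_pos"][2]-95.5
S=cast(c,[[218,154],[439,164]],101,s);F=cast(c,[[233,204.3],[424.3,212.7]],zb+12,s)
C=S[:,:2].mean(0)+u[0]*52.3;K=F[:,:2].mean(0)+u[0]*38
print("socket",C,yaw(S),"chuck",K,yaw(F),"shift",C-K)
E
```

```text
socket [482.55910339  22.3841803 ] 78.39752560709631 chuck [483.69329906  22.35023482] 78.37328049375127 shift [-1.13419567  0.03394547]
```

```bash
python3 -m creep '[[1,-0.001,0,-0.005,0,0,0],[1,0,0,-0.01,0,0,0],[1,0,0,-0.008,0,0,0],[1,0,0,0,0,0,0],[1,0,0,0,0,0,0]]';python3 -m creep '[[1,0,0,-0.004,0,0,0],[1,0,0,-0.004,0,0,0],[1,0,0,0,0,0,0],[1,0,0,0,0,0,0]]'
```

```text
time_s: 5.5
tool_pos: [479.8, 21.0, 198.4]
tool_rot: [0.079, 0.997, -0.0, -0.001]
ft_force: [0.6, 0.1, -2.3]
gripper_width: 43.0
grasp_force: 62.3
time_s: 5.9
tool_pos: [480.0, 21.0, 191.0]
tool_rot: [0.079, 0.997, 0.0, -0.0]
ft_force: [0.4, -0.6, -2.4]
gripper_width: 42.9
grasp_force: 62.3
```

```bash
python3 -m creep '[[1,0,0,-0.003,0,0,0],[1,0,0,-0.002,0,0,0],[1,0,0,0,0,0,0],[1,0,0,0,0,0,0]]';python3 -m creep '[[1,0,0,-0.001,0,0,0],[1,0,0,0,0,0,0],[1,0,0,0,0,0,0]]'
```

```text
time_s: 6.3
tool_pos: [480.0, 21.1, 186.0]
tool_rot: [0.079, 0.997, -0.0, -0.0]
ft_force: [0.5, 0.0, -1.2]
gripper_width: 42.8
grasp_force: 62.3
time_s: 6.6
tool_pos: [480.1, 21.0, 185.1]
tool_rot: [0.079, 0.997, 0.0, 0.0]
ft_force: [0.6, 0.0, -1.7]
gripper_width: 43.3
grasp_force: 62.3
```

```bash
python3 -m creep '[[1,0,0,-0.001,0,0,0],[1,0,0,0,0,0,0],[1,0,0,0,0,0,0]]';python3 -m creep '[[1,0,0,-0.001,0,0,0],[1,0,0,0,0,0,0],[1,0,0,0,0,0,0]]'
```

```text
time_s: 6.9
tool_pos: [480.2, 21.0, 184.5]
tool_rot: [0.079, 0.997, 0.0, 0.0]
ft_force: [-0.5, -0.5, 0.5]
gripper_width: 42.6
grasp_force: 62.7
time_s: 7.2
tool_pos: [480.1, 21.0, 184.5]
tool_rot: [0.079, 0.997, 0.0, 0.001]
ft_force: [-2.5, -0.8, 5.2]
gripper_width: 43.1
grasp_force: 62.9
```

Seated at the predicted height, with the force rising on contact. I'll release, go up and look.

```bash
python3 -m creep '[[-1,0,0,0,0,0,0],[-1,0,0,0,0,0,0],[-1,0,0,0,0,0,0],[-1,0,0,0,0,0,0],[-1,0,0,0,0,0,0]]';python3 -m creep '[[-1,0,0,0.01,0,0,0],[-1,0,0,0.03,0,0,0],[-1,0,0,0.04,0,0,0],[-1,0,0,0.04,0,0,0],[-1,0,0,0.02,0,0,0]]';python3 -m creep '[[-1,0,0,0,0,0,0],[-1,0,0,0,0,0,0]]';python3 shot.py w5
```

```text
time_s: 7.7
tool_pos: [480.0, 21.0, 183.0]
tool_rot: [0.079, 0.997, -0.0, -0.0]
ft_force: [-0.3, -0.3, 0.9]
gripper_width: 85.2
grasp_force: 0.0
time_s: 8.2
tool_pos: [480.3, 21.0, 328.3]
tool_rot: [0.079, 0.997, 0.0, 0.003]
ft_force: [0.3, 0.5, 0.3]
gripper_width: 85.5
grasp_force: 0.0
time_s: 8.4
tool_pos: [480.1, 21.1, 323.3]
tool_rot: [0.079, 0.997, 0.0, 0.0]
ft_force: [-1.2, 0.2, -1.1]
gripper_width: 84.7
grasp_force: 0.0
8.4 [480.12060015  21.06840747 323.26977051] [7.92928518e-02 9.96851314e-01 2.57771023e-05 3.16012852e-04] [-1.24861386  0.21996858 -1.11200587]
```

View pics/w5.png

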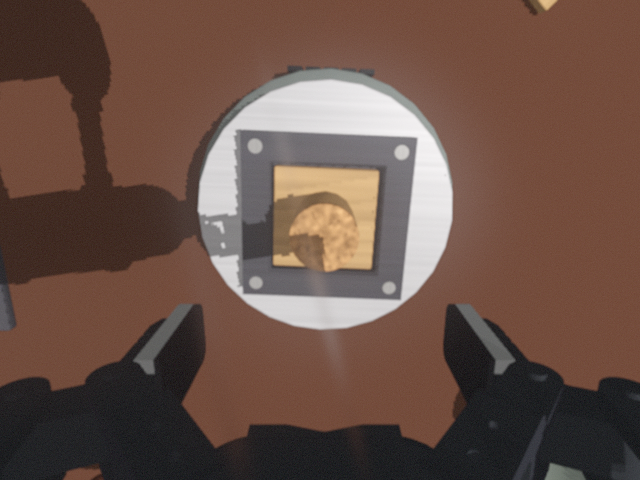

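The chuck sits inside the socket recess with its foot flush, centred at about (326,217) within the screws. Next I'll locate the console from the top picture.

```bash
python3 - <<'E'
from h import *
c=pickle.load(open("pics/top0.pkl","rb"))
f=lambda q:np.array(q)/5.0+[425,200]
print("pad",cast(c,f([[120,205],[215,215],[210,312],[112,300]]),91).mean(0))
for q in([[78,330],[118,50]],[[205,350],[242,70]]):
    P=cast(c,f(q),68);print(P,yaw(P))
E
```

```text
pad [ 439.46282742 -348.42346966   91.        ]
[[ 404.21424458 -307.17463707   68.        ]
 [ 552.44497377 -333.73652842   68.        ]] -10.159174186885346
[[ 392.96419017 -373.62439601   68.        ]
 [ 541.10733359 -399.39229637   68.        ]] -9.867261787209248
```

```bash
python3 -m creep '[[1,-0.001,-0.038,0,0,0,0],[1,-0.001,-0.038,0,0,0,0],[1,-0.001,-0.038,0,0,0,0],[1,-0.001,-0.038,0,0,0,0],[1,-0.001,-0.038,0,0,0,0]]';python3 -m creep '[[1,-0.001,-0.038,0,0,0,0],[1,-0.001,-0.038,0,0,0,0],[1,-0.001,-0.038,0,0,0,0],[1,-0.001,-0.038,0,0,0,0],[1,-0.001,-0.032,0,0,0,0]]';python3 -m creep '[[1,0,0,0,0,0,0],[1,0,0,0,0,0,0],[1,0,0,0,0,0,0]]';python3 shot.py w6
```

```text
time_s: 8.95
tool_pos: [474.4, -170.3, 320.9]
tool_rot: [0.079, 0.997, 0.001, -0.002]
ft_force: [1.4, -0.1, -0.7]
gripper_width: 12.3
grasp_force: 0.0
time_s: 9.45
tool_pos: [469.4, -354.7, 320.5]
tool_rot: [0.08, 0.997, 0.001, -0.002]
ft_force: [0.7, -0.1, -0.1]
gripper_width: 0.1
grasp_force: 0.0
time_s: 9.75
tool_pos: [470.1, -352.1, 322.1]
tool_rot: [0.079, 0.997, 0.001, -0.001]
ft_force: [-0.4, 0.2, 0.4]
gripper_width: 0.1
grasp_force: 0.0
9.75 [ 470.10047496 -352.07588073  322.13124334] [ 7.89739143e-02  9.96876214e-01  6.96585612e-04 -6.70782292e-04] [-0.37608887  0.21469478  0.36696214]
```

View pics/w6.png

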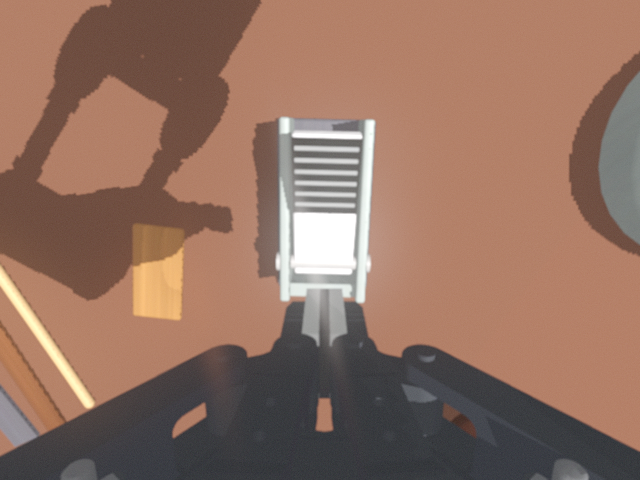

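The console is seen squarely: hinge pin ends at (278,262) and (369,264), ribbed pad from (327,140) to (325,207), and cheeks at (286,118)–(285,300) and (370,121)–(361,302).

```bash
python3 - <<'E'
from h import *
c,s=pickle.load(open("pics/w6.pkl","rb"))
H=cast(c,[[278,262],[369,264]],60,s);print("hinge",H,H.mean(0),yaw(H))
Y=[]
for q in([[286,118],[285,300]],[[370,121],[361,302]]):
    P=cast(c,q,68,s);print(P.round(1),yaw(P));Y.append(P)
m=np.array(Y).mean(0);t=np.arctan2(*(m[1]-m[0])[[1,0]]);print("mid yaw",np.degrees(t))
T=H.mean(0)[:2]-80*np.array([np.cos(t),np.sin(t)]);print("press",T)
P=cast(c,[[327,140],[325,207]],91,s);print("rib span",P)
E
```

```text
hinge [[ 511.90205498 -398.24085169   60.        ]
 [ 526.38031508 -319.67570593   60.        ]] [ 519.14118503 -358.95827881   60.        ] 79.55848079445015
[[ 394.4 -368.5   68. ]
 [ 545.  -397.4   68. ]] -10.889527721827688
[[ 406.8 -304.6   68. ]
 [ 557.5 -331.7   68. ]] -10.198257755627939
mid yaw -10.54420652749763
press [ 440.49206413 -344.31875074]
rib span [[ 414.68759394 -339.77658727   91.        ]
 [ 463.60864878 -349.01541088   91.        ]]
```

```bash
python3 -m creep '[[1,-0.015,0.004,-0.01,0,0,0],[1,-0.015,0.004,-0.03,0,0,0],[1,0,0,-0.04,0,0,0],[1,0,0,-0.04,0,0,0],[1,0,0,-0.025,0,0,0]]';python3 -m creep '[[1,0,0,0,0,0,0],[1,0,0,0,0,0,0],[1,0,0,0,0,0,0]]'; python3 -m creep '[[1,0,0,-0.005,0,0,0],[1,0,0,-0.005,0,0,0],[1,0,0,0,0,0,0],[1,0,0,0,0,0,0]]'
```

```text
time_s: 10.3
tool_pos: [439.5, -343.0, 174.9]
tool_rot: [0.079, 0.997, 0.001, -0.001]
ft_force: [0.2, -0.1, 0.5]
gripper_width: -0.1
grasp_force: 0.0
time_s: 10.6
tool_pos: [441.0, -345.2, 181.0]
tool_rot: [0.079, 0.997, -0.001, 0.002]
ft_force: [-0.1, -0.8, -0.2]
gripper_width: 0.1
grasp_force: 0.0
time_s: 11.0
tool_pos: [440.0, -344.9, 168.0]
tool_rot: [0.079, 0.997, 0.0, -0.0]
ft_force: [0.2, 0.0, -0.3]
gripper_width: -0.2
grasp_force: 0.0
```

```bash
python3 -m creep '[[1,0,0,-0.003,0,0,0],[1,0,0,-0.003,0,0,0],[1,0,0,-0.003,0,0,0],[1,0,0,0,0,0,0],[1,0,0,0,0,0,0]]';python3 -m creep '[[1,0,0,-0.004,0,0,0],[1,0,0,-0.004,0,0,0],[1,0,0,-0.004,0,0,0],[1,0,0,0,0,0,0],[1,0,0,0,0,0,0]]'; python3 -m creep '[[1,0,0,-0.003,0,0,0],[1,0,0,-0.003,0,0,0],[1,0,0,0,0,0,0],[1,0,0,0,0,0,0],[1,0,0,0,0,0,0]]'
```

```text
time_s: 11.5
tool_pos: [440.0, -345.1, 159.2]
tool_rot: [0.079, 0.997, -0.0, 0.0]
ft_force: [-1.6, -0.4, 3.2]
gripper_width: -0.0
grasp_force: 1.3
time_s: 12.0
tool_pos: [439.8, -345.0, 147.0]
tool_rot: [0.079, 0.997, 0.0, -0.0]
ft_force: [-2.9, -0.2, 4.1]
gripper_width: 0.1
grasp_force: 2.2
time_s: 12.5
tool_pos: [439.9, -345.0, 141.5]
tool_rot: [0.079, 0.997, -0.0, -0.0]
ft_force: [-2.8, 0.7, 6.2]
gripper_width: -0.2
grasp_force: 2.7
```

The tool height (141.5 mm puts the tips at 68 mm) and the force (6.2 N) both match level. I'll hold for the required time and hand in.

```bash
python3 -m creep '[[1,0,0,0,0,0,0],[1,0,0,0,0,0,0],[1,0,0,0,0,0,0],[1,0,0,0,0,0,0],[1,0,0,0,0,0,0]]';python3 -m creep '[[1,0,0,0,0,0,0],[1,0,0,0,0,0,0]]'; python3 -c "
from station import workorder
print(workorder.hand_in())"
```

```text
time_s: 13.0
tool_pos: [440.0, -345.0, 141.5]
tool_rot: [0.079, 0.997, -0.0, -0.0]
ft_force: [-3.9, 0.8, 4.9]
gripper_width: 0.3
grasp_force: 2.7
time_s: 13.2
tool_pos: [439.9, -345.0, 141.5]
tool_rot: [0.079, 0.997, -0.0, -0.0]
ft_force: [-3.5, -0.7, 5.1]
gripper_width: -0.1
grasp_force: 2.7
the job is handed in; nothing more can be done
None
```

I put the chuck in the socket, let go of it, and handed the job in with the arm holding the lever level; no verdict came back, so seating rests on the wrist picture and lever level on tool height (tips at about 68 mm) and about 5 N of push.

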